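# Make up two hinge repair kits on the balcony bench

### The arm

A 7-joint arm with a two-finger parallel gripper is mounted at the origin on the work surface. World frame = base frame: x ahead of the robot, y to its left, z up, the work surface at z = 0. Lengths are in m, angles in rad, forces in N, time in s.
With the tool pointing down it reaches from about 0.4 to 0.85 m from the base axis. Payload 10.4 kg.
Tool frame: the origin (TCP) lies midway between the tips of the shut fingers; the grasp point (between the pads) lies 19 mm behind it; z points along the fingers, y is the line along which they close (so a half turn about z gives the same grasp; the last joint's range is limited). The gripper opens to 85 mm and grips with 20 to 120 N. Pads are 22 mm wide; open, the fingers measure 114 mm over their backs; the gripper's body (76 mm by 85 mm) begins 54 mm behind the grasp point. The pads swing forward as they close: fully open they stand 13 mm farther back than shut.
Start: joints at [1.176, 0.332, -0.065, 1.46, 0.022, 1.35, -0.088], TCP at [0.227, -0.582, 0.231] pointing down, gripper open.
Joint ranges: [-2.6, 2.6], [-0.5, 2.12], [-1.47, 1.34], [0.16, 2.42], [-1.27, 4.41], [0.06, 2.06], [-2.6, 2.6]. Speed limits (rad/s): [2.22, 2.22, 2.79, 2.79, 3.14, 3.14, 3.14].

### API

Orientations are given as a unit quaternion [x, y, z, w].
In Python, from workcell import readout, cams, sign_off gives the robot as it stands.
- The arm moves only by the tool carry_out, never from a script. Its argument "rows" is a list that holds one entry, the list of rows, each a list of 6 numbers: the shift along the world's x, y, z as a fraction of full scale, then the turn, a rotation vector about the world's x, y, z as a fraction of full scale. A call has 1 to 12 rows; each row is the pose to reach, as a shift and turn from the pose commanded when the call began, turning the shorter way round; what a row does not reach only later rows make up. Full scale, the value 1, is 0.2 m for a shift and 180 degrees for a turn. A row lasts 1/8 s, in which the tool goes at most 62.5 mm and 10.7 degrees, less where a joint would pass 70% of its speed; a pose out of reach is approached as far as the arm can. A call with a number of a shift or a turn outside -1 to 1 is refused whole. A call with a gripper value outside its range is refused whole. "grip" is the opening, from 0 (shut) to 1 (fully open), set as the call begins (left out, the last holds). The fingers move at their own pace and stop on an object; "newtons" is the grip in N (left out, the last holds). Time passes only in rows, so rows that repeat a pose let the fingers close. It gives the time, the measured TCP pose, the force, the opening and the grip force at its end, in the units of the state.
- readout.sense(): the state, without advancing time (a new reading comes with each control period).
- cams.grab_frame(name): name is "scene" or "top" or "wrist"; returns a dict with "image" (420x560x3 uint8, red, green, blue), "fx", "fy", "cx", "cy" (pixels), "world_to_cam" (4x4, takes a point from world to camera coordinates); the wrist camera has in their place "hand_eye" (4x4, takes a point from camera to tool coordinates, whose origin is the TCP and whose axes are the flange's). Camera axes: x right, y down, z forward; pixel columns grow to the right and rows downward; lengths in m; the calibration is good to about 2 mm. A picture is of the moment at which its call begins: read the wrist's pose just before it. There is no depth.
- sign_off(): hands the job in; it is judged then, once.
Trained networks look in a picture, given as the dict that the camera call returned (one of the last four; its "shot" number tells which), for a name from the list of things; names that differ only in an ending like _2 or _b are one class to them, and where a whole thing is asked for, a point or a joint stands for the part that bears it (a point fixed in the world has none). Each returns a list of dicts, best first, with "p" (0 to 1); they miss things now and then, are a little off and sometimes report something else, mostly with a low value. They report only what shows in the picture. A call takes as long as a camera call. They do not tell look-alikes from the thing itself.
- cams.spot_in(picture, thing): "centre" ([x, y, z] in m, in the coordinates of the camera as it stood for that picture, good to about 4 mm: the middle of the surface that is visible of it).
- cams.tip_of(picture, thing): "centre" ([x, y, z] in m, in the coordinates of the camera as it stood for that picture, good to about 4 mm: a listed point, or the origin of a listed thing).
The state is a dict: "time": time; "joint_pos": joint angles; "joint_vel": joint speeds; "effort": joint torques, N m; "ee_pos": TCP position; "orientation": TCP orientation; "contact_force": force on the tool from outside, world axes, zero at the start; "wrist_torque": the same for the moment, N m; "finger_gap": finger opening in m; "grip_force": force on a finger pad.
Only numpy, scipy, OpenCV 4.12 (cv2) and the standard library are available. Lean on these libraries where they do the work, as an engineer would, in place of code of your own. Each camera call takes 0.05 s, during which the arm holds its last target. There are 200 camera calls.

### The job

Make up the two hinge repair kits from the parts on the green mat: the steel hinge leaf and the aluminium pin go into the blue tray; the brass hinge leaf, the brass pin and the black-handled file go into the orange tray. Each part should lie flat on its tray's floor, inside the rim and not on top of another part, the leaves with the same side up as now. Leave the screwdriver, the tape measure and the roll of tape where they lie.

Things in the scene. Friction and masses are not known exactly. Their poses are not given: they have to be found in the camera images.
- blue_tray: Blue square plastic tray, fixed to the board beside the green mat, open on top: 190 x 190 mm outside, 180 x 180 mm inside, 20 mm high, walls 5 mm. Origin: centre of its underside (on the board, z = 0); inner floor 5 mm above it; x and y along its sides, z up.
- orange_tray: Orange square plastic tray, fixed to the board beside the green mat, open on top: 190 x 190 mm outside, 180 x 180 mm inside, 20 mm high, walls 5 mm. Origin: centre of its underside (on the board, z = 0); inner floor 5 mm above it; x and y along its sides, z up.
- steel_leaf: Grey steel hinge leaf, flat on the mat, barrel side up: 76 mm long (x) by 40 mm wide overall (y), 130-200 g. Plate 6 mm thick with screw holes, y = -20 to +9 mm; at the +y edge three barrel knuckles with 3 mm gaps, diameter 12 mm, underside flush with the plate's. Origin: mid-length, mid-width, 6 mm above the underside; z up. Can be gripped across the 40 mm.
- brass_leaf: Yellow brass hinge leaf, flat on the mat, barrel side up: 76 mm long (x) by 40 mm wide overall (y), 130-200 g. Plate 6 mm thick with screw holes, y = -20 to +9 mm; at the +y edge two barrel knuckles with a 12 mm gap at the middle, diameter 12 mm, underside flush with the plate's. Origin: mid-length, mid-width, 6 mm above the underside; z up. Can be gripped across the 40 mm.
- alu_pin: Silvery aluminium hinge pin, lying on the mat: 80 mm long along its x, round shank 8 mm in diameter, a square head and a square nut 10 x 10 x 8 mm at the two ends (so it does not roll), 40 g. Origin: its centre, 5 mm above its underside.
- brass_pin: Yellow brass hinge pin, lying on the mat: 80 mm long along its x, round shank 8 mm in diameter, a square head and a square nut 10 x 10 x 8 mm at the two ends (so it does not roll), 40 g. Origin: its centre, 5 mm above its underside.
- file: Small file, lying on the mat, 120 mm long along its x, 30 g: black plastic handle 60 x 14 x 10 mm from x = -60 to 0 mm, dark steel blade 60 x 10 x 4 mm from x = 0 to +60 mm. Origin: middle of the length and of the thickness, 5 mm above the handle's underside. The centre of mass lies in the handle, some 15 mm from the origin (at x = -15 mm).
- screwdriver: Stubby screwdriver, not to be moved: 100 mm long along its x (-50 to +50 mm), yellow handle 55 x 22 x 20 mm at -x, thin steel shaft at +x. Origin: on its axis at mid-length, 10 mm above its underside.
- tape_measure: Red tape measure with a black disc on top, not to be moved: 60 x 55 x 34 mm, small steel hook at +x. Origin: centre of its underside.
- tape_roll: Roll of white tape lying flat, not to be moved: a ring 58 mm outside, 36 mm inside, 19 mm high. Origin: centre of its underside.  It and all loose parts start on the green mat, 3 mm thick, fixed on the board: surface under them at z = 3 mm. They lie in two rows (x about 470 and 640 mm), about 105 mm apart in y, x axes within 0.3 rad of straight ahead.
Mind the look-alikes: they are no part of the job. There is more than one size of the brass_pin; the job needs the smaller.

How it is judged:
By the outcome, as a careful person would: the job done as asked, in the order asked, and still so for the second after the job is handed in, with the robot touching nothing.
It also fails if it takes over 120 s, if anything falls off the work surface, if the arm or the gripper's body presses on something with over 40 N, if the wrist force passes 120 N, or if a joint passes its speed limit or range.

## Working session

There is one attempt and no reset: what is moved stays moved. The work goes in short steps, Python scripts to look and compute and a tool call to move; the robot and the scene stay as the last step left them, time stands still between calls to the robot, and variables do not carry over. Pictures are saved under pics/ and viewed, at most 14 in all, crops included, and the job is handed in when it is done.

Besides the shell and the picture viewer there is one more tool, called by a JSON object that holds its "fn" and its "kwargs", one argument or row to a line. carry_out: Moves the arm, as the interface text tells. Its arguments: {"type":"object","properties":{"rows":{"type":"array","items":{"type":"array","items":{"type":"array","items":{"type":"number"}}}},"grip":{"type":"number"},"newtons":{"type":"number"}},"required":["rows"]}

```bash
mkdir -p pics; cat > h.py <<'E'
import numpy as np, cv2
from workcell import readout, cams, sign_off
def save(p,n): cv2.imwrite('pics/'+n,cv2.cvtColor(p['image'],cv2.COLOR_RGB2BGR))
def w(p,c):
    return (np.linalg.inv(p['world_to_cam'])@np.r_[c,1])[:3]
def px(p,P):
    c=(p['world_to_cam']@np.r_[P,1])[:3]; return np.array([p['fx']*c[0]/c[2]+p['cx'],p['fy']*c[1]/c[2]+p['cy']])
def unproj(p,u,v,z):
    T=np.linalg.inv(p['world_to_cam']); d=T[:3,:3]@np.array([(u-p['cx'])/p['fx'],(v-p['cy'])/p['fy'],1]); o=T[:3,3]
    return o+d*(z-o[2])/d[2]
E
python3 - <<'E'
from h import *
np.set_printoptions(precision=3,suppress=True)
p=cams.grab_frame('top');save(p,'top.png')
s=readout.sense();print(s['time'],s['ee_pos'],s['orientation'])
for t in 'blue_tray orange_tray steel_leaf brass_leaf alu_pin brass_pin file screwdriver tape_measure tape_roll'.split():
    for d in cams.tip_of(p,t): 
        if d['p']>.2: P=w(p,d['centre']);print(t,round(d['p'],2),P,px(p,P).round())
E
```

```text
0.05 [ 0.227 -0.582  0.231] [ 0.983  0.185 -0.    -0.001]
blue_tray 0.88 [0.528 0.354 0.001] [116. 224.]
orange_tray 0.6 [ 0.477 -0.341  0.001] [396. 248.]
steel_leaf 0.63 [ 0.647 -0.048  0.008] [278. 179.]
brass_leaf 0.68 [ 0.482 -0.058  0.009] [281. 245.]
alu_pin 0.52 [0.642 0.059 0.008] [235. 180.]
brass_pin 0.56 [ 0.648 -0.157  0.008] [321. 179.]
brass_pin 0.5 [ 0.674 -0.492  0.006] [454. 170.]
file 0.55 [0.469 0.157 0.009] [193. 249.]
screwdriver 0.61 [ 0.484 -0.154  0.012] [320. 244.]
screwdriver 0.46 [0.475 0.044 0.001] [240. 247.]
tape_measure 0.98 [0.65  0.152 0.006] [199. 177.]
tape_roll 0.87 [0.477 0.044 0.002] [240. 246.]
```

View pics/top.png

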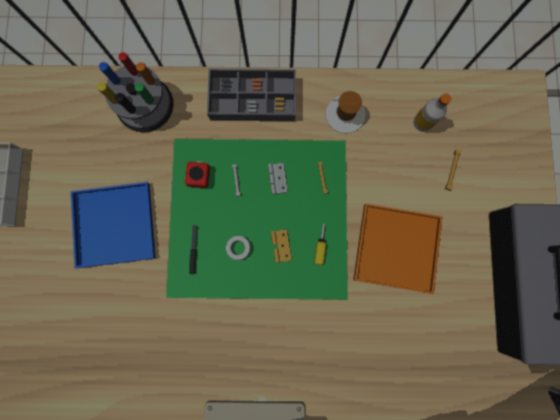

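The picture shows blue tray at (114,225), orange at (398,248), steel leaf (278,178), brass leaf (282,246), aluminium pin (237,180), file (193,249). Two brass pins could be taken: (323,178) on the mat and (453,170) off the mat. The one off the mat looks longer, so the one on the mat is my choice; I check it in a crop.

```bash
cat > seg.py <<'E'
from h import *
def seg(p,c,r=34,zs=.008,bg='mat'):
    # principal axis of the non-background blob nearest c (top camera)
    u,v=map(int,c); h=cv2.cvtColor(p['image'],cv2.COLOR_RGB2HSV).astype(int)
    if bg=='mat': m=~((abs(h[...,0]-65)<15)&(h[...,1]>120))
    else: m=(h[...,1]>200)|(h[...,2]<70)
    m=m.astype(np.uint8); k=np.zeros_like(m); k[v-r:v+r,u-r:u+r]=1
    n,l,st,ce=cv2.connectedComponentsWithStats(m*k)
    i=1+np.argmin([np.hypot(*(ce[j]-c))-.02*st[j,4] if st[j,4]>15 else 999 for j in range(1,n)])
    ys,xs=np.where(l==i); P=np.array([unproj(p,a,b,zs)[:2] for a,b in zip(xs,ys)])
    (cx,cy),(a,b),_=R=cv2.minAreaRect((P*1000).astype(np.float32))
    Q=P-P.mean(0); ang=np.linalg.eigh(Q.T@Q)[1][:,1]; ang=ang*np.sign(ang[0])
    e=Q@ang; f=Q@np.array([-ang[1],ang[0]])
    return P.mean(0),np.arctan2(ang[1],ang[0]),(np.array([cx,cy])/1000),e.max()-e.min(),f.max()-f.min()
E
python3 - <<'E'
from seg import *
np.set_printoptions(precision=3,suppress=True)
p=cams.grab_frame('top')
for n,c,z in [('steel_leaf',(278,178),.009),('brass_leaf',(282,246),.009),('alu_pin',(237,180),.01),('brass_pin',(323,178),.01),('file',(193,249),.01)]:
    print(n,*seg(p,c,zs=z))
for c in [(457,151),(449,189)]: print(unproj(p,*c,.006))
a=p['image'][135:305,165:350]; b=p['image'][140:200,430:480]
a=cv2.resize(a,None,fx=3.2,fy=3.2,interpolation=2); b=cv2.resize(b,None,fx=3.2,fy=3.2,interpolation=2)
o=np.zeros((a.shape[0],a.shape[1]+b.shape[1],3),np.uint8);o[:,:a.shape[1]]=a;o[:b.shape[0],a.shape[1]:]=b
save({'image':o},'crop.png')
for nm in('blue','orange'):
    h=cv2.cvtColor(p['image'],cv2.COLOR_RGB2HSV).astype(int); c=(114,225) if nm=='blue' else (398,248)
    m=((abs(h[...,0]-h[c[1],c[0],0])<8)&(h[...,1]>190)).astype(np.uint8)
    n,l,st,ce=cv2.connectedComponentsWithStats(m); i=l[c[1],c[0]]
    ys,xs=np.where(l==i);P=np.array([unproj(p,x,y,.012)[:2] for x,y in zip(xs,ys)])
    print(nm,cv2.minAreaRect((P*1000).astype(np.float32)))
E
```

```text
steel_leaf [ 0.649 -0.047] 0.15427655000476004 [ 0.649 -0.047] 0.0809896738201738 0.04370895955068928
brass_leaf [ 0.479 -0.057] 0.16778108969413752 [ 0.48  -0.057] 0.08160637042015453 0.0436355121083424
alu_pin [0.642 0.057] 0.14948948530300646 [0.643 0.057] 0.08384994803025647 0.013757347480160123
brass_pin [ 0.651 -0.159] 0.18608145482816407 [ 0.652 -0.16 ] 0.08420427455268573 0.015227130127931265
file [0.467 0.157] -0.016843812989022208 [0.469 0.157] 0.11720364764339503 0.013493177412770495
[ 0.724 -0.503  0.006]
[ 0.625 -0.478  0.006]
blue ((607.9700927734375, -51.19696044921875), (1055.6552734375, 1498.0240478515625), 0.531486451625824)
orange ((476.9501647949219, -343.41119384765625), (190.0703582763672, 185.0592041015625), 80.79755401611328)
```

View pics/crop.png

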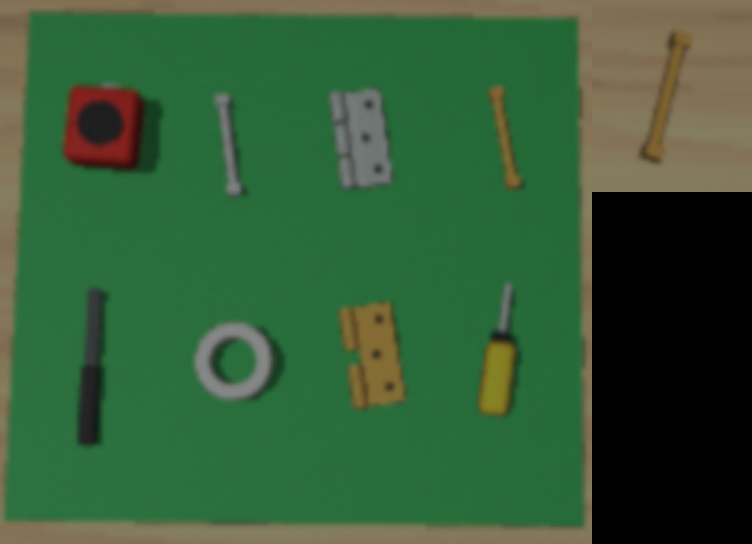

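The crop shows the mat pin at about 80 mm (84 measured with blur). The one off the mat at (453,170) measures about 102 mm and is the decoy. I choose the mat pin and start with the steel leaf.

{"fn": "carry_out", "kwargs": {
  "rows": [
    [[0.7,0.89,0,0,0,-0.07],[0.7,0.89,0,0,0,-0.07],[0.7,0.89,0,0,0,-0.07],[0.7,0.89,0,0,0,-0.07],[0.7,0.89,0,0,0,-0.07]]
  ],
  "grip": 0.7,
  "newtons": 40
}}

```text
time: 1.23
ee_pos: [0.3698, -0.4013, 0.2317]
orientation: [0.997, 0.079, 0.001, -0.0]
contact_force: [-0.4, -0.2, 0.2]
finger_gap: 0.0595
grip_force: 0.0
```

{"fn": "carry_out", "kwargs": {
  "rows": [
    [[0.7,0.89,-0.2,0,0,0],[0.7,0.89,-0.2,0,0,0],[0.7,0.89,-0.2,0,0,0],[0.7,0.89,-0.2,0,0,0],[0.7,0.89,-0.2,0,0,0]]
  ]
}}

```text
time: 1.85
ee_pos: [0.5084, -0.2235, 0.1907]
orientation: [0.997, 0.078, -0.0, -0.001]
contact_force: [-0.8, -1.3, 0.4]
finger_gap: 0.0598
grip_force: 0.0
```

{"fn": "carry_out", "kwargs": {
  "rows": [
    [[0.7,0.89,-0.3,0,0,0],[0.7,0.89,-0.3,0,0,0],[0.7,0.89,-0.3,0,0,0],[0.7,0.89,-0.3,0,0,0],[0.7,0.89,-0.3,0,0,0],[0.7,0.89,-0.3,0,0,0],[0.7,0.89,-0.3,0,0,0]]
  ]
}}

```text
time: 2.72
ee_pos: [0.6469, -0.0509, 0.1318]
orientation: [0.997, 0.074, 0.0, 0.001]
contact_force: [-0.2, 0.1, 0.2]
finger_gap: 0.0597
grip_force: 0.0
```

```bash
cat >> h.py <<'E'
from scipy.spatial.transform import Rotation as R
def wrist():
    s=readout.sense(); p=cams.grab_frame('wrist'); T=np.eye(4); T[:3,:3]=R.from_quat(s['orientation']).as_matrix(); T[:3,3]=s['ee_pos']
    p['world_to_cam']=np.linalg.inv(T@p['hand_eye']); return p,s
E
python3 - <<'E'
from h import *
np.set_printoptions(precision=4,suppress=True)
p,s=wrist();save(p,'w1.png');print(s['ee_pos'],px(p,[*s['ee_pos'][:2],.009]))
for d in cams.tip_of(p,'steel_leaf')[:2]: print(d['p'],w(p,d['centre']),px(p,w(p,d['centre'])))
E
```

```text
[ 0.6469 -0.0509  0.1318] [282.5652 208.024 ]
0.88 [ 0.6464 -0.0497  0.0067] [281.1477 207.7227]
```

View pics/w1.png

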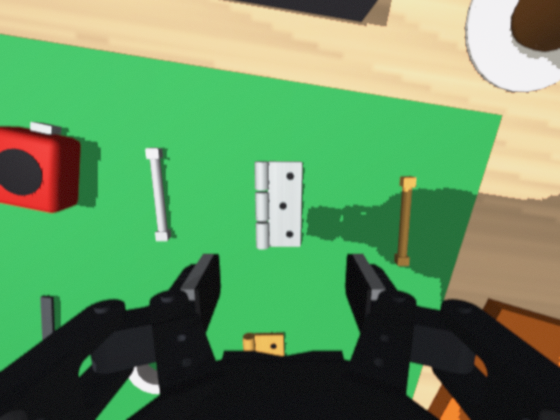

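Wrist view: steel leaf at (279,204), TCP projected to (282,208), so about 3 mm off and the yaw fits. Descending.

{"fn": "carry_out", "kwargs": {
  "rows": [
    [[0.015,0,-0.3,0,0,0],[0.015,0,-0.55,0,0,0],[0.015,0,-0.625,0,0,0],[0.015,0,-0.625,0,0,0],[0.015,0,-0.625,0,0,0]]
  ]
}}

```text
time: 3.45
ee_pos: [0.6517, -0.0484, 0.0089]
orientation: [0.997, 0.076, 0.002, 0.0]
contact_force: [-0.2, 0.2, 0.0]
finger_gap: 0.0599
grip_force: 0.0
```

{"fn": "carry_out", "kwargs": {
  "rows": [
    [[0,0,-0.01,0,0,0],[0,0,-0.01,0,0,0],[0,0,-0.01,0,0,0],[0,0,-0.01,0,0,0]]
  ]
}}

```text
time: 3.95
ee_pos: [0.6501, -0.0483, 0.0045]
orientation: [0.997, 0.076, 0.0, 0.0]
contact_force: [-0.3, -0.3, -0.4]
finger_gap: 0.0598
grip_force: 0.0
```

{"fn": "carry_out", "kwargs": {
  "rows": [
    [[0,0,0,0,0,0],[0,0,0,0,0,0],[0,0,0,0,0,0],[0,0,0,0,0,0],[0,0,0,0,0,0],[0,0,0,0,0,0]]
  ],
  "grip": 0,
  "newtons": 60
}}

```text
time: 4.7
ee_pos: [0.6503, -0.0481, 0.0048]
orientation: [0.997, 0.076, 0.0, -0.0]
contact_force: [-1.7, 1.0, 5.8]
finger_gap: 0.0372
grip_force: 59.8
```

{"fn": "carry_out", "kwargs": {
  "rows": [
    [[0,0,0.1,0,0,0],[0,0,0.2,0,0,0],[0,0,0.2,0,0,0],[0,0,0.2,0,0,0]]
  ]
}}

```text
time: 5.2
ee_pos: [0.6499, -0.0484, 0.0443]
orientation: [0.997, 0.076, -0.0, 0.0]
contact_force: [-0.5, -0.6, -2.0]
finger_gap: 0.0371
grip_force: 60.3
```

```bash
python3 - <<'E'
from h import *
p,s=wrist();save(p,'w2.png');print(s['finger_gap'],s['grip_force'],s['contact_force'])
E
```

```text
0.03713572509677034 60.33575177192688 [-0.45678009 -0.631383   -2.01266077]
```

View pics/w2.png

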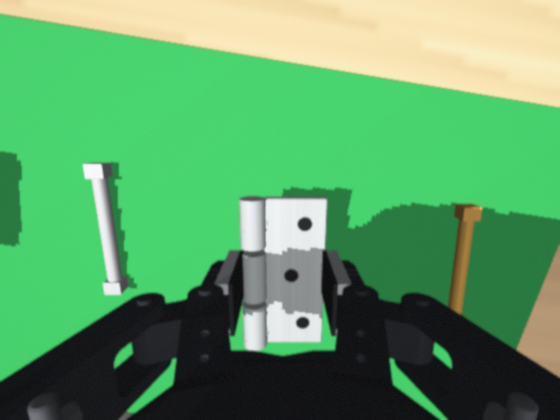

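The leaf is held at (283,270), flat and level. Carrying it to the blue tray.

{"fn": "carry_out", "kwargs": {
  "rows": [
    [[0,0,0.3,0,0,0],[-0.1,0.3,0.3,0,0,-0.025],[-0.3,0.9,0.3,0,0,-0.025],[-0.3,0.9,0.3,0,0,-0.025],[-0.3,0.9,0.3,0,0,-0.025],[-0.3,0.9,0.3,0,0,-0.025]]
  ]
}}

```text
time: 6.0
ee_pos: [0.5898, 0.1314, 0.1038]
orientation: [0.999, 0.037, -0.0, 0.0]
contact_force: [0.4, -0.7, -1.8]
finger_gap: 0.0374
grip_force: 61.0
```

{"fn": "carry_out", "kwargs": {
  "rows": [
    [[-0.3,0.915,0,0,0,0],[-0.3,0.915,0,0,0,0],[-0.3,0.915,0,0,0,0],[-0.3,0.915,0,0,0,0],[-0.3,0.915,0,0,0,0],[-0.3,0.915,-0.3,0,0,0],[-0.3,0.915,-0.3,0,0,0],[-0.3,0.915,-0.3,0,0,0]]
  ]
}}

```text
time: 7.0
ee_pos: [0.5315, 0.3137, 0.0458]
orientation: [0.999, 0.036, 0.0, -0.0]
contact_force: [-0.1, -0.1, -0.6]
finger_gap: 0.0369
grip_force: 61.3
```

```bash
python3 - <<'E'
from h import *
p,s=wrist();save(p,'w3.png');print(s['ee_pos'],s['finger_gap'],s['grip_force'],s['contact_force'],px(p,[.528,.354,.02]))
E
```

```text
[0.5314719  0.31366732 0.04577781] 0.0368583018120538 61.316553354263306 [-0.06976773 -0.09816785 -0.63432278] [213.00318775 250.1354082 ]
```

View pics/w3.png

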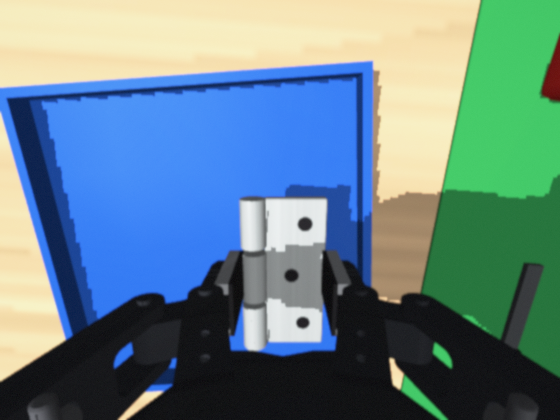

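The leaf's right edge (325) and finger (355) are near the tray wall (357), so I shift 8 mm left before lowering.

{"fn": "carry_out", "kwargs": {
  "rows": [
    [[0,0.04,0,0,0,0],[0,0.04,-0.1,0,0,0],[0,0.04,-0.18,0,0,0],[0,0.04,-0.18,0,0,0],[0,0.04,-0.18,0,0,0],[0,0.04,-0.185,0,0,0],[0,0.04,-0.185,0,0,0]]
  ]
}}

```text
time: 7.92
ee_pos: [0.5302, 0.3227, 0.0075]
orientation: [0.999, 0.037, 0.0, -0.0]
contact_force: [0.1, 1.5, -1.6]
finger_gap: 0.0369
grip_force: 73.7
```

{"fn": "carry_out", "kwargs": {
  "rows": [
    [[0,0,-0.005,0,0,0],[0,0,-0.005,0,0,0],[0,0,-0.005,0,0,0]]
  ]
}}

```text
time: 8.3
ee_pos: [0.5301, 0.3227, 0.0064]
orientation: [0.999, 0.037, 0.0, 0.0]
contact_force: [-0.1, 0.0, -2.1]
finger_gap: 0.0369
grip_force: 73.7
```

{"fn": "carry_out", "kwargs": {
  "rows": [
    [[0,0,0,0,0,0],[0,0,0,0,0,0],[0,0,0,0,0,0],[0,0,0,0,0,0],[0,0,0.2,0,0,0],[0,0,0.5,0,0,0],[0,0,0.5,0,0,0]]
  ],
  "grip": 0.62
}}

```text
time: 9.18
ee_pos: [0.5324, 0.3246, 0.1116]
orientation: [0.999, 0.037, 0.004, -0.002]
contact_force: [-0.3, -0.1, -0.6]
finger_gap: 0.053
grip_force: 0.0
```

{"fn": "carry_out", "kwargs": {
  "rows": [
    [[0.283,-0.664,0,0,0,0.024],[0.283,-0.664,0,0,0,0.024],[0.283,-0.664,0,0,0,0.024],[0.283,-0.664,0,0,0,0.024]]
  ],
  "grip": 0.4
}}

```text
time: 9.68
ee_pos: [0.587, 0.1884, 0.1057]
orientation: [0.997, 0.073, -0.0, 0.0]
contact_force: [0.3, 0.5, 0.7]
finger_gap: 0.0339
grip_force: 0.0
```

{"fn": "carry_out", "kwargs": {
  "rows": [
    [[0.283,-0.664,0,0,0,0],[0.283,-0.664,0,0,0,0],[0.283,-0.664,0,0,0,0],[0.283,-0.664,-0.18,0,0,0],[0.283,-0.664,-0.18,0,0,0],[0.283,-0.664,-0.18,0,0,0]]
  ]
}}

```text
time: 10.42
ee_pos: [0.6433, 0.0594, 0.0713]
orientation: [0.997, 0.076, 0.0, -0.0]
contact_force: [-0.3, 0.3, 0.5]
finger_gap: 0.0344
grip_force: 0.0
```

```bash
cat > look.py <<'E'
from h import *; import sys
np.set_printoptions(precision=4,suppress=True)
p,s=wrist();save(p,sys.argv[2]);print(s['ee_pos'],s['finger_gap'],'tcp px',px(p,[*s['ee_pos'][:2],.008]))
q=R.from_quat(s['orientation']).as_matrix();print('yaw',np.arctan2(q[1,0],q[0,0]))
for d in cams.tip_of(p,sys.argv[1])[:2]: print(round(d['p'],2),w(p,d['centre']),px(p,w(p,d['centre'])))
E
python3 look.py alu_pin w4.png
```

```text
[0.6433 0.0594 0.0713] 0.034398699479360494 tcp px [282.9489 229.0762]
yaw 0.15138151443629574
0.59 [0.6427 0.0608 0.0073] [280.9237 229.2055]
```

View pics/w4.png

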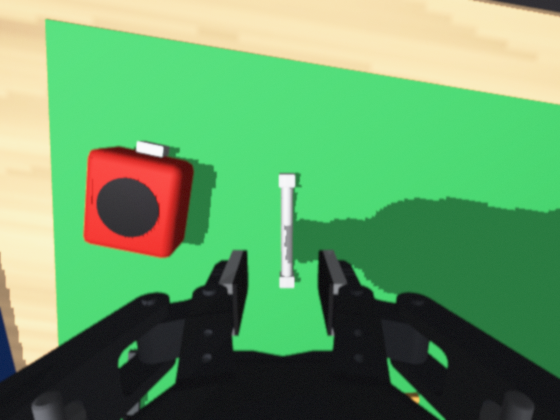

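The pin is at (287,230), parallel to the fingers and 3 mm right of TCP. Grasping it.

{"fn": "carry_out", "kwargs": {
  "rows": [
    [[0,-0.012,-0.2,0,0,0],[0,-0.012,-0.32,0,0,0],[0,-0.012,-0.32,0,0,0],[0,-0.012,-0.325,0,0,0],[0,-0.012,-0.325,0,0,0]]
  ]
}}

```text
time: 11.15
ee_pos: [0.6443, 0.0549, 0.007]
orientation: [0.997, 0.074, 0.001, 0.0]
contact_force: [0.1, -0.3, 0.1]
finger_gap: 0.0342
grip_force: 0.0
```

{"fn": "carry_out", "kwargs": {
  "rows": [
    [[0,0,0,0,0,0],[0,0,0,0,0,0],[0,0,0,0,0,0],[0,0,0,0,0,0],[0,0,0,0,0,0],[0,0,0,0,0,0]]
  ],
  "grip": 0,
  "newtons": 40
}}

```text
time: 11.9
ee_pos: [0.6437, 0.0548, 0.0061]
orientation: [0.997, 0.074, 0.0, 0.0]
contact_force: [-1.6, -0.6, 5.1]
finger_gap: 0.0061
grip_force: 39.3
```

{"fn": "carry_out", "kwargs": {
  "rows": [
    [[0,0,0.3,0,0,0],[0,0,0.5,0,0,0],[-0.3,0.85,0.5,0,0,-0.024],[-0.3,0.85,0.5,0,0,-0.024],[-0.3,0.85,0.5,0,0,-0.024],[-0.3,0.85,0.5,0,0,-0.024]]
  ]
}}

```text
time: 12.65
ee_pos: [0.5805, 0.2309, 0.1056]
orientation: [0.999, 0.041, -0.0, -0.001]
contact_force: [0.1, -0.3, -0.3]
finger_gap: 0.0056
grip_force: 39.4
```

{"fn": "carry_out", "kwargs": {
  "rows": [
    [[-0.3,0.85,0,0,0,0],[-0.3,0.85,0,0,0,0],[-0.3,0.85,0,0,0,0],[-0.3,0.85,0,0,0,0],[-0.3,0.85,-0.2,0,0,0],[-0.3,0.85,-0.4,0,0,0],[-0.3,0.85,-0.48,0,0,0],[-0.3,0.85,-0.48,0,0,0],[-0.3,0.85,-0.485,0,0,0],[-0.3,0.85,-0.485,0,0,0]]
  ]
}}

```text
time: 13.9
ee_pos: [0.5238, 0.3946, 0.0091]
orientation: [0.999, 0.036, 0.0, -0.0]
contact_force: [-0.0, 0.7, -0.3]
finger_gap: 0.0059
grip_force: 41.5
```

{"fn": "carry_out", "kwargs": {
  "rows": [
    [[0,0,-0.005,0,0,0],[0,0,-0.005,0,0,0]]
  ]
}}

```text
time: 14.15
ee_pos: [0.5233, 0.3946, 0.0074]
orientation: [0.999, 0.037, 0.0, 0.0]
contact_force: [-0.1, -0.2, -0.6]
finger_gap: 0.0058
grip_force: 41.5
```

{"fn": "carry_out", "kwargs": {
  "rows": [
    [[0,0,0,0,0,0],[0,0,0,0,0,0],[0,0,0,0,0,0],[0,0,0.2,0,0,0],[0,0,0.5,0,0,0],[0,0,0.5,0,0,0]]
  ],
  "grip": 0.27
}}

```text
time: 14.9
ee_pos: [0.5254, 0.3969, 0.1129]
orientation: [0.999, 0.037, 0.004, -0.003]
contact_force: [0.6, 0.1, -0.9]
finger_gap: 0.0233
grip_force: 0.0
```

{"fn": "carry_out", "kwargs": {
  "rows": [
    [[-0.07,-0.75,0,0,0,0.03],[-0.07,-0.75,0,0,0,0.03],[-0.07,-0.75,0,0,0,0.03],[-0.07,-0.75,0,0,0,0.03]]
  ],
  "grip": 0.7
}}

```text
time: 15.4
ee_pos: [0.5097, 0.242, 0.1069]
orientation: [0.997, 0.082, -0.0, 0.001]
contact_force: [0.4, 0.4, 0.1]
finger_gap: 0.0597
grip_force: 0.0
```

{"fn": "carry_out", "kwargs": {
  "rows": [
    [[-0.07,-0.75,0,0,0,0],[-0.07,-0.75,0,0,0,0],[-0.07,-0.75,0,0,0,0],[-0.07,-0.75,0,0,0,0]]
  ]
}}

```text
time: 15.9
ee_pos: [0.4954, 0.0937, 0.1072]
orientation: [0.997, 0.083, -0.0, 0.0]
contact_force: [0.6, -0.1, -0.8]
finger_gap: 0.0596
grip_force: 0.0
```

{"fn": "carry_out", "kwargs": {
  "rows": [
    [[-0.07,-0.76,0,0,0,0],[-0.07,-0.76,0,0,0,0],[-0.07,-0.76,0,0,0,0],[-0.07,-0.76,-0.1,0,0,0],[-0.07,-0.76,-0.1,0,0,0],[-0.07,-0.76,-0.1,0,0,0]]
  ]
}}

```text
time: 16.65
ee_pos: [0.4819, -0.0556, 0.0877]
orientation: [0.996, 0.085, 0.0, -0.0]
contact_force: [0.7, 1.1, 0.1]
finger_gap: 0.0598
grip_force: 0.0
```

```bash
python3 look.py brass_leaf w5.png
```

```text
[ 0.4819 -0.0556  0.0877] 0.059790161268992566 tcp px [282.8422 222.2339]
yaw 0.17018189068324233
```

View pics/w5.png

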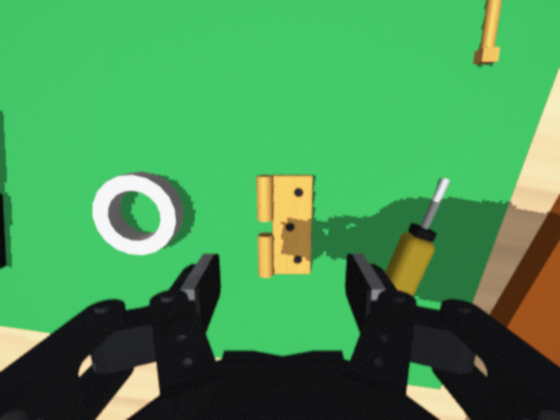

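The brass leaf is centred at (285,226), about 2–3 mm from TCP. The screwdriver at (410,255) is clear of the right finger. Grasping.

{"fn": "carry_out", "kwargs": {
  "rows": [
    [[-0.012,-0.01,-0.25,0,0,0],[-0.012,-0.01,-0.38,0,0,0],[-0.012,-0.01,-0.415,0,0,0],[-0.012,-0.01,-0.415,0,0,0],[-0.012,-0.01,-0.415,0,0,0],[-0.012,-0.01,-0.415,0,0,0]]
  ],
  "grip": 0.65
}}

```text
time: 17.5
ee_pos: [0.4796, -0.0594, 0.0053]
orientation: [0.996, 0.084, 0.001, 0.0]
contact_force: [-0.4, -0.8, -0.0]
finger_gap: 0.0559
grip_force: 0.0
```

{"fn": "carry_out", "kwargs": {
  "rows": [
    [[0,0,0,0,0,0],[0,0,0,0,0,0],[0,0,0,0,0,0],[0,0,0,0,0,0],[0,0,0,0,0,0],[0,0,0,0,0,0]]
  ],
  "grip": 0,
  "newtons": 60
}}

```text
time: 18.25
ee_pos: [0.4793, -0.0594, 0.0054]
orientation: [0.996, 0.084, 0.0, 0.0]
contact_force: [-3.7, 1.5, 12.4]
finger_gap: 0.0366
grip_force: 58.6
```

{"fn": "carry_out", "kwargs": {
  "rows": [
    [[0,0,0.3,0,0,0],[0,0,0.5,0,0,0],[0,-0.6,0.5,0,0,-0.083],[0,-0.6,0.5,0,0,-0.083],[0,-0.6,0.5,0,0,-0.083],[0,-0.6,0.5,0,0,-0.083]]
  ]
}}

```text
time: 19.0
ee_pos: [0.4787, -0.1789, 0.1042]
orientation: [0.999, -0.047, -0.0, -0.0]
contact_force: [0.0, 1.1, -0.9]
finger_gap: 0.0363
grip_force: 60.4
```

{"fn": "carry_out", "kwargs": {
  "rows": [
    [[0.01,-0.625,0,0,0,0],[0.01,-0.625,0,0,0,0],[0.01,-0.625,0,0,0,0],[0.01,-0.625,-0.25,0,0,0],[0.01,-0.625,-0.25,0,0,0],[0.01,-0.625,-0.25,0,0,0]]
  ]
}}

```text
time: 19.75
ee_pos: [0.4818, -0.3033, 0.0556]
orientation: [0.999, -0.046, 0.0, -0.0]
contact_force: [0.7, 0.2, -0.7]
finger_gap: 0.0365
grip_force: 60.8
```

```bash
python3 look.py brass_leaf w6.png
```

```text
[ 0.4818 -0.3033  0.0556] 0.03653500090779113 tcp px [283.434  236.4636]
yaw -0.09134062574173604
0.66 [ 0.4834 -0.3008  0.0612] [278.1219 270.5749]
```

View pics/w6.png

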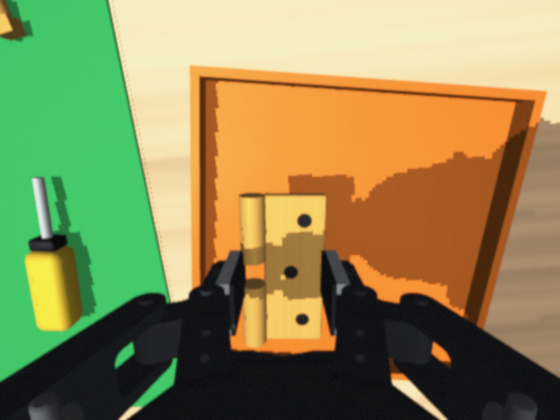

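The leaf is aligned with the orange tray. The left wall's foot at x=217 is about 43 mm from TCP, so I shift 5 mm right and lower.

{"fn": "carry_out", "kwargs": {
  "rows": [
    [[0,-0.025,-0.05,0,0,0],[0,-0.025,-0.15,0,0,0],[0,-0.025,-0.23,0,0,0],[0,-0.025,-0.23,0,0,0],[0,-0.025,-0.235,0,0,0],[0,-0.025,-0.235,0,0,0],[0,-0.025,-0.235,0,0,0]]
  ]
}}

```text
time: 20.72
ee_pos: [0.4811, -0.3094, 0.0077]
orientation: [0.999, -0.047, 0.0, 0.0]
contact_force: [-0.7, -0.5, -1.8]
finger_gap: 0.0364
grip_force: 79.3
```

{"fn": "carry_out", "kwargs": {
  "rows": [
    [[0,0,-0.004,0,0,0],[0,0,-0.004,0,0,0]]
  ]
}}

```text
time: 20.98
ee_pos: [0.4808, -0.3093, 0.0065]
orientation: [0.999, -0.047, -0.0, 0.0]
contact_force: [0.3, -0.0, -1.2]
finger_gap: 0.0364
grip_force: 79.3
```

{"fn": "carry_out", "kwargs": {
  "rows": [
    [[0,0,0,0,0,0],[0,0,0,0,0,0],[0,0,0,0,0,0],[0,0,0,0,0,0],[0,0,0.2,0,0,0],[0,0,0.5,0,0,0],[0,0,0.5,0,0,0]]
  ],
  "grip": 0.55
}}

```text
time: 21.85
ee_pos: [0.4836, -0.3108, 0.1116]
orientation: [0.999, -0.047, 0.004, 0.002]
contact_force: [-0.4, 0.3, -0.4]
finger_gap: 0.0468
grip_force: 0.0
```

{"fn": "carry_out", "kwargs": {
  "rows": [
    [[0.85,0.745,0,0,0,0.088],[0.85,0.745,0,0,0,0.088],[0.85,0.745,0,0,0,0.088],[0.85,0.745,0,0,0,0.088],[0.85,0.745,-0.18,0,0,0.088],[0.85,0.745,-0.18,0,0,0.088],[0.85,0.745,-0.18,0,0,0.088]]
  ],
  "grip": 0.4
}}

```text
time: 22.72
ee_pos: [0.6508, -0.1611, 0.0712]
orientation: [0.996, 0.091, 0.0, 0.0]
contact_force: [0.3, -1.1, -0.4]
finger_gap: 0.0342
grip_force: 0.0
```

```bash
python3 look.py brass_pin w7.png
```

```text
[ 0.6508 -0.1611  0.0712] 0.034168335545307967 tcp px [282.7611 229.1054]
yaw 0.18230385153620257
0.97 [ 0.6523 -0.1592  0.0074] [280.4843 226.2306]
```

View pics/w7.png

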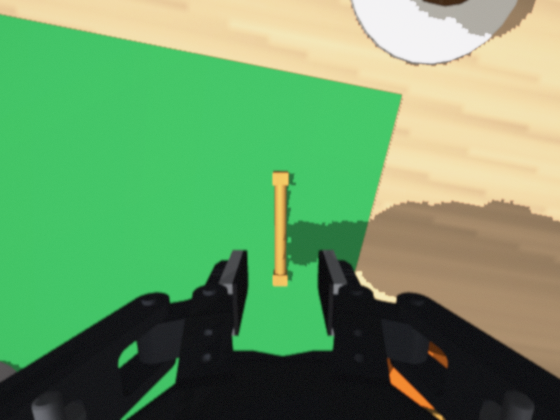

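The small brass pin is at (281,229), right under TCP and aligned. Grasping.

{"fn": "carry_out", "kwargs": {
  "rows": [
    [[0,0,-0.2,0,0,0],[0,0,-0.32,0,0,0],[0,0,-0.32,0,0,0],[0,0,-0.325,0,0,0],[0,0,-0.325,0,0,0]]
  ]
}}

```text
time: 23.45
ee_pos: [0.6519, -0.1606, 0.0073]
orientation: [0.996, 0.091, 0.001, 0.0]
contact_force: [0.1, -0.1, 0.2]
finger_gap: 0.0345
grip_force: 0.0
```

{"fn": "carry_out", "kwargs": {
  "rows": [
    [[0,0,0,0,0,0],[0,0,0,0,0,0],[0,0,0,0,0,0],[0,0,0,0,0,0],[0,0,0,0,0,0],[0,0,0,0,0,0]]
  ],
  "grip": 0,
  "newtons": 40
}}

```text
time: 24.2
ee_pos: [0.6513, -0.1604, 0.0063]
orientation: [0.996, 0.092, 0.0, 0.0]
contact_force: [-2.5, 0.1, 5.8]
finger_gap: 0.0059
grip_force: 39.3
```

{"fn": "carry_out", "kwargs": {
  "rows": [
    [[0,0,0.3,0,0,0],[0,0,0.5,0,0,0],[-0.875,-0.99,0.5,0,0,-0.0875],[-0.875,-0.99,0.5,0,0,-0.0875],[-0.875,-0.99,0.5,0,0,-0.0875],[-0.875,-0.99,0.5,0,0,-0.0875],[-0.875,-0.99,0.5,0,0,-0.0875],[-0.875,-0.99,0.2,0,0,-0.0875],[-0.875,-0.99,0.2,0,0,-0.0875],[-0.875,-0.99,0.2,0,0,-0.0875]]
  ]
}}

```text
time: 25.45
ee_pos: [0.4771, -0.3579, 0.047]
orientation: [0.999, -0.045, 0.0, 0.0]
contact_force: [1.1, -1.0, -0.1]
finger_gap: 0.0055
grip_force: 39.3
```

```bash
python3 look.py brass_leaf w8.png
```

```text
[ 0.4771 -0.3579  0.047 ] 0.005467514339556347 tcp px [283.4611 241.1241]
yaw -0.09030866319552298
0.86 [ 0.4836 -0.3085  0.0107] [201.441  239.4631]
```

View pics/w8.png

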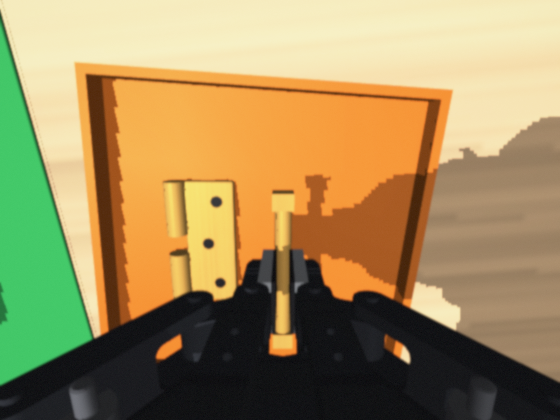

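The leaf lies flat at (208,240), and the pin is held clear of it at (283,260). Lowering.

{"fn": "carry_out", "kwargs": {
  "rows": [
    [[0,0,-0.1,0,0,0],[0,0,-0.18,0,0,0],[0,0,-0.19,0,0,0],[0,0,-0.19,0,0,0],[0,0,-0.193,0,0,0],[0,0,-0.193,0,0,0]]
  ]
}}

```text
time: 26.3
ee_pos: [0.4756, -0.3582, 0.0066]
orientation: [0.999, -0.046, -0.0, -0.0]
contact_force: [-1.7, 0.9, -0.4]
finger_gap: 0.0056
grip_force: 42.0
```

{"fn": "carry_out", "kwargs": {
  "rows": [
    [[0,0,0,0,0,0],[0,0,0,0,0,0],[0,0,0,0,0,0],[0,0,0.2,0,0,0],[0,0,0.5,0,0,0],[0,0,0.5,0,0,0]]
  ],
  "grip": 0.22
}}

```text
time: 27.05
ee_pos: [0.4785, -0.36, 0.1122]
orientation: [0.999, -0.046, 0.004, 0.002]
contact_force: [0.6, 0.1, -0.1]
finger_gap: 0.0187
grip_force: 0.0
```

{"fn": "carry_out", "kwargs": {
  "rows": [
    [[-0.04,0.86,0,0,0,0.023],[-0.04,0.86,0,0,0,0.023],[-0.04,0.86,0,0,0,0.023],[-0.04,0.86,0,0,0,0.023]]
  ]
}}

```text
time: 27.55
ee_pos: [0.468, -0.1824, 0.1067]
orientation: [1.0, -0.007, -0.0, -0.0]
contact_force: [-0.2, -0.4, 0.4]
finger_gap: 0.0187
grip_force: 0.0
```

{"fn": "carry_out", "kwargs": {
  "rows": [
    [[-0.04,0.86,0,0,0,0],[-0.04,0.86,0,0,0,0],[-0.04,0.86,0,0,0,0],[-0.04,0.86,0,0,0,0]]
  ],
  "grip": 0.45
}}

```text
time: 28.05
ee_pos: [0.4599, -0.0116, 0.1068]
orientation: [1.0, -0.007, 0.0, -0.0]
contact_force: [0.4, -1.1, 0.2]
finger_gap: 0.0384
grip_force: 0.0
```

{"fn": "carry_out", "kwargs": {
  "rows": [
    [[-0.04,0.855,0,0,0,0],[-0.04,0.855,0,0,0,0],[-0.04,0.855,0,0,0,0],[-0.04,0.855,-0.15,0,0,0],[-0.04,0.855,-0.15,0,0,0],[-0.04,0.855,-0.15,0,0,0],[-0.04,0.855,-0.15,0,0,0]]
  ]
}}

```text
time: 28.92
ee_pos: [0.4528, 0.1559, 0.0778]
orientation: [1.0, -0.01, 0.001, 0.0]
contact_force: [0.9, -0.4, -0.3]
finger_gap: 0.0382
grip_force: 0.0
```

```bash
python3 look.py file w9.png
```

```text
[0.4528 0.1559 0.0778] 0.03815794779892237 tcp px [283.2028 226.2344]
yaw -0.020971550872244785
0.6 [0.47   0.1579 0.0119] [279.8833 204.0421]
```

View pics/w9.png

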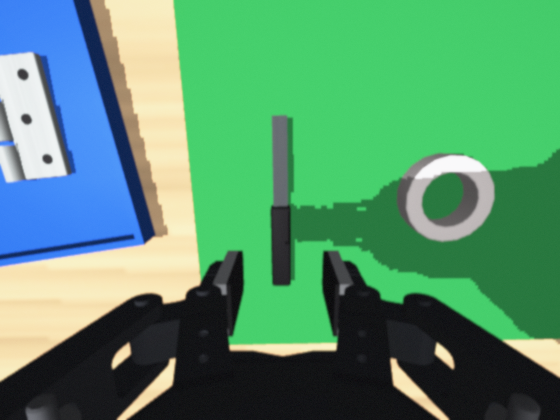

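The file is at x≈281 with its handle/blade junction at row 206. TCP sits 15 mm into the handle, at the centre of mass. Grasping.

{"fn": "carry_out", "kwargs": {
  "rows": [
    [[0,0.005,-0.2,0,0,0],[0,0.005,-0.33,0,0,0],[0,0.005,-0.35,0,0,0],[0,0.005,-0.352,0,0,0],[0,0.005,-0.352,0,0,0]]
  ]
}}

```text
time: 29.65
ee_pos: [0.4527, 0.1579, 0.0077]
orientation: [1.0, -0.01, 0.001, -0.0]
contact_force: [0.6, -1.0, -0.3]
finger_gap: 0.0384
grip_force: 0.0
```

{"fn": "carry_out", "kwargs": {
  "rows": [
    [[0,0,0,0,0,0],[0,0,0,0,0,0],[0,0,0,0,0,0],[0,0,0,0,0,0],[0,0,0,0,0,0],[0,0,0,0,0,0]]
  ],
  "grip": 0,
  "newtons": 40
}}

```text
time: 30.4
ee_pos: [0.4524, 0.1578, 0.0073]
orientation: [1.0, -0.01, 0.001, 0.0]
contact_force: [-2.2, -0.3, 7.1]
finger_gap: 0.0127
grip_force: 40.2
```

{"fn": "carry_out", "kwargs": {
  "rows": [
    [[0,0,0.3,0,0,0],[0,0,0.5,0,0,0],[0,-0.93,0.5,0,0,-0.022],[0,-0.93,0.5,0,0,-0.022],[0,-0.93,0.5,0,0,-0.022],[0,-0.93,0.5,0,0,-0.022]]
  ]
}}

```text
time: 31.15
ee_pos: [0.4515, -0.0331, 0.1068]
orientation: [0.999, -0.048, 0.0, 0.001]
contact_force: [0.1, 0.2, -0.7]
finger_gap: 0.0122
grip_force: 39.5
```

{"fn": "carry_out", "kwargs": {
  "rows": [
    [[0.01,-0.93,0,0,0,0],[0.01,-0.93,0,0,0,0],[0.01,-0.93,0,0,0,0],[0.01,-0.93,0,0,0,0]]
  ]
}}

```text
time: 31.65
ee_pos: [0.4532, -0.2184, 0.1065]
orientation: [0.999, -0.047, 0.0, 0.001]
contact_force: [-0.4, 0.9, -0.7]
finger_gap: 0.0127
grip_force: 39.5
```

{"fn": "carry_out", "kwargs": {
  "rows": [
    [[0.01,-0.93,0,0,0,0],[0.01,-0.93,0,0,0,0],[0.01,-0.93,0,0,0,0],[0.01,-0.93,0,0,0,0],[0.01,-0.93,-0.3,0,0,0],[0.01,-0.93,-0.3,0,0,0],[0.01,-0.93,-0.3,0,0,0]]
  ]
}}

```text
time: 32.52
ee_pos: [0.4572, -0.3996, 0.0483]
orientation: [0.999, -0.043, 0.001, 0.0]
contact_force: [0.8, -0.6, 0.5]
finger_gap: 0.0124
grip_force: 39.5
```

```bash
python3 look.py brass_pin w10.png
```

```text
[ 0.4572 -0.3996  0.0483] 0.012375964134488765 tcp px [283.4406 240.4228]
yaw -0.08697958514652834
0.9 [ 0.4774 -0.3582  0.0119] [211.2997 216.4621]
0.31 [ 0.4849 -0.3071  0.0119] [124.1311 211.4173]
```

View pics/w10.png

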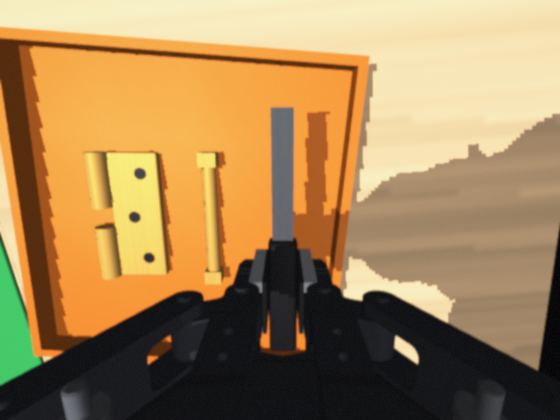

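The file hangs over the free strip at (283,240), with the pin at (211,217) and the wall foot at (335,260), both clear. Lowering and releasing.

{"fn": "carry_out", "kwargs": {
  "rows": [
    [[0,0.01,-0.1,0,0,0],[0,0.01,-0.18,0,0,0],[0,0.01,-0.19,0,0,0],[0,0.01,-0.193,0,0,0],[0,0.01,-0.193,0,0,0],[0,0.01,-0.193,0,0,0]]
  ]
}}

```text
time: 33.38
ee_pos: [0.4563, -0.3983, 0.0094]
orientation: [0.999, -0.044, 0.0, 0.0]
contact_force: [-3.5, 3.3, 9.7]
finger_gap: 0.0121
grip_force: 40.6
```

{"fn": "carry_out", "kwargs": {
  "rows": [
    [[0,0,0,0,0,0],[0,0,0,0,0,0],[0,0,0,0,0,0],[0,0,0.2,0,0,0],[0,0,0.5,0,0,0],[0,0,0.8,0,0,0],[0,0,0.8,0,0,0]]
  ],
  "grip": 0.28
}}

```text
time: 34.25
ee_pos: [0.4582, -0.4001, 0.1736]
orientation: [0.999, -0.044, 0.004, 0.003]
contact_force: [1.0, -1.0, -0.1]
finger_gap: 0.024
grip_force: 0.0
```

{"fn": "carry_out", "kwargs": {
  "rows": [
    [[-0.5,-0.8,0,0,0,0],[-0.5,-0.8,0,0,0,0],[-0.5,-0.8,0,0,0,0],[-0.5,-0.8,0,0,0,0]]
  ]
}}

```text
time: 34.75
ee_pos: [0.35, -0.5629, 0.1664]
orientation: [0.999, -0.049, -0.002, 0.001]
contact_force: [0.5, 0.7, 0.5]
finger_gap: 0.0235
grip_force: 0.0
```

```bash
python3 - <<'E'
from h import *
p=cams.grab_frame('top')
a=p['image'][130:310,60:460]
save({'image':cv2.resize(a,None,fx=2,fy=2,interpolation=2)},'end.png')
E
```

```text
(no output)
```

View pics/end.png

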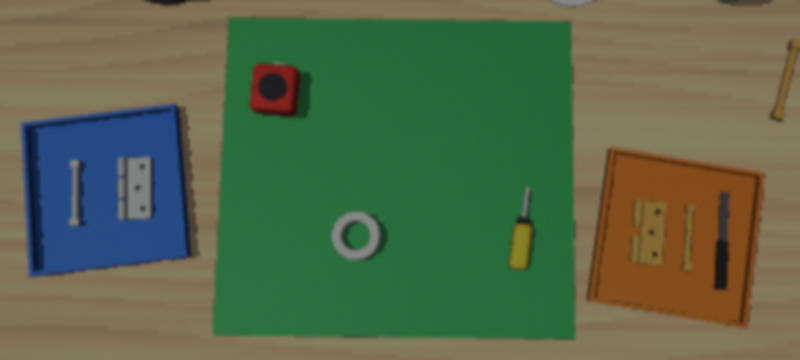

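The final view shows the aluminium pin (76,193) and steel leaf (136,188) in the blue tray. The brass leaf (648,232), small brass pin (689,237) and file (722,240) are in the orange tray, all separate, and the other tools have not moved.

{"fn": "carry_out", "kwargs": {
  "rows": [
    [[0,0,0,0,0,0],[0,0,0,0,0,0],[0,0,0,0,0,0]]
  ]
}}

```text
time: 35.17
ee_pos: [0.3568, -0.5575, 0.168]
orientation: [0.999, -0.043, 0.0, 0.0]
contact_force: [0.6, -0.1, -0.1]
finger_gap: 0.0237
grip_force: 0.0
```

```bash
python3 -c "
from workcell import sign_off; print(sign_off())"
```

```text
the job is handed in; nothing more can be done
None
```

Both hinge kits are in their trays, with the leaves the same side up as before and the screwdriver, tape measure and tape roll untouched; I handed the job in at about 35 s, and it returned no verdict.

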